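# Load the bench mixer: sample tube in the fork clip, counterweight locked in its pocket

## Robot

A 6-joint arm with a two-finger parallel gripper is mounted at the origin on the work surface. World frame = base frame: x ahead of the robot, y to its left, z up, the work surface at z = 0. Lengths are in mm, angles in rad, forces in N, time in s.
With the tool pointing down it reaches from about 425 to 1125 mm from the base axis. Payload 14.9 kg.
Tool frame: the origin (TCP) lies midway between the tips of the shut fingers; the grasp point (between the pads) lies 19 mm behind it; z points along the fingers, y is the line along which they close (so a half turn about z gives the same grasp; the last joint's range is limited). The gripper opens to 91 mm and grips with 3 to 60 N. Pads are 32 mm wide; open, the fingers measure 118 mm over their backs; the gripper's body (76 mm by 178 mm) begins 60 mm behind the grasp point.
Start: joints at [1.302, 0.379, 1.734, -0, 1.028, -0.033], TCP at [163.541, 680.641, 213.932] pointing down, gripper open.
Joint ranges: [-2.77, 2.77], [-0.74, 2.19], [0, 2.66], [-1.06, 4.2], [0.31, 2.87], [-3.08, 3.08]. Speed limits (rad/s): [1.89, 1.89, 2.39, 3.14, 3.14, 3.14].

## Interface

Orientations are given as a unit quaternion [w, x, y, z].
In Python, from plant import r gives the robot as it stands. The module is installed in compiled form; this text tells all that it offers. Calls block until the motion is done:
- r.goto(position, orientation): joint-space move of the TCP to a pose.
- r.move_straight(position, rotation=None, v=150, stop_force=None): straight line of the TCP; rotation=None keeps the orientation; v is the mean speed in mm/s. With stop_force (N) it stops when the force on the tool has changed by that much, and returns True; else False.
- r.move_j(angles): joint-space move.
- r.move_gripper(opening, grip_force=None): opening from 0.0 (shut) to 1.0 (fully open); grip_force is the grip in N (None keeps the last); returns when the fingers have stopped.
- r.pause(seconds).
- r.inverse_kinematics(position, orientation): joint angles nearest the present ones, or None.
- r.read_camera(name): name is "scene" or "top" or "wrist"; returns a dict with "pixels" (480x640x3 uint8, red, green, blue), "depth" (480x640 float32, mm along the optical axis (not along the pixel's ray), 0 where there is no reading), "K" (3x3 intrinsics, pixels), "rvec" (rotation vector, rad) and "tvec" (3), from world to camera coordinates, as OpenCV has them. Camera axes: x right, y down, z forward; pixel columns grow to the right and rows downward; lengths in mm; the calibration is good to about 2 mm. A picture is of the moment at which its call begins.
A pose or a line that the arm cannot do raises r.IKError and nothing moves.
- r.close_job(): hands the job in; it is judged then, once.
Readings, each from a call of its own:
- r.current_clock(): time.
- r.current_qpos(): joint angles.
- r.current_dq(): joint speeds.
- r.current_effort(): joint torques, N m.
- r.current_tool_pos(): TCP position.
- r.current_orientation(): TCP orientation.
- r.current_force(): force on the tool from outside, world axes, zero at the start.
- r.current_wrist_torque(): the same for the moment, N m.
- r.current_finger_gap(): opening from 0.0 (shut) to 1.0 (fully open).
- r.current_grasp_force(): force on a finger pad.
Only numpy, scipy, OpenCV 4.12 (cv2) and the standard library are available. Lean on these libraries where they do the work, as an engineer would, in place of code of your own. Each camera call takes 0.05 s, during which the arm holds its last target. There are 200 camera calls.

## Task

Get the mixer on the lab bench ready to run: take the long square-capped sample tube out of the covered rack and press it down into the mixer's fork clip, its cap in the cap cradle, until it is fully home and the sprung jaw has closed over it. Set the aluminium counterweight flat on the floor of the mixer's pocket and swing the locking lever shut over it. Leave the short tube as it lies and the beaker, paper cup and wash bottle where they stand.

Things in the scene. Friction and masses are not known exactly. Their poses are not given: they have to be found in the camera images.
- mixer: fixed bench mixer: white base, aluminium top plate 200 (x) x 220 (y) mm, plate top 50 mm above the bench. Origin: centre of its underside on the bench, z up. Its +y half carries the grey fork clip with steel jaw (tube lies along the mixer's x axis), its -y half the grey rectangular pocket and the steel locking lever. Its cap cradle is at the -x end of the clip.
- clip_seat (a point): where the tube's middle (its origin) sits when fully home: 90 mm above the bench, 40 mm above the plate; axes as the mixer's. Two U forks, 14 mm thick along x, stand at x = +55 and -32 mm from here; slot 31 mm wide, open upwards, its floor 14 mm below this point; the -y prongs flare outward, up to 34 mm above it. Finger room between the forks: 73 mm, centred at x = +11.5 mm.
- cap_cradle (a point): centre of the cap when the tube is home, 64 mm from clip_seat towards the mixer's -x. Here a grey trough takes the cap: side walls 41 mm apart inside, 6 mm thick, 38 mm long, tops 6 mm above this point (a cap in it cannot be straddled by fingers); end wall 24 mm to -x of this point, as high as it.
- jaw (a joint): angle (rad) of the steel sprung jaw, one piece with a hooked nose at each fork, hinged along x at the clip's +y side, 33 mm below clip_seat. 0 = closed, grows as it swings outward to +y. The noses slope from 38 mm down to 15 mm above clip_seat and overhang the slot; a tube pushed straight down with 10 to 20 N forces them out by about 0.17 rad, then they snap back over it.
- pocket_floor (a point): centre of the pocket's floor, 54 mm above the bench; axes as the mixer's. Pocket inside 76 (x) x 46 (y) mm, walls 6 mm thick and 14 mm high above this floor.
- lever (a joint): angle (rad) of the locking lever, a flat steel bar that swings level about a post at the pocket's -x end and stays where left. 0 = open, pointing to the mixer's -y; grows anticlockwise from above; 1.57 = shut, pointing to the mixer's +x over the pocket (stop at 1.62). Bar 14 mm wide, 7 mm thick, underside 104 mm above the bench, 4 mm above a seated counterweight.
- lever_post (a point): point on the lever's turning axis at the bar's mid-height, 107.5 mm above the bench, 60 mm from the pocket's centre towards the mixer's -x; fixed to the mixer
- lever_pin (a point): middle height of the lever's upright black pin, 12 mm diameter, 28 mm tall (111 to 139 mm above the bench), 72 mm from the post's axis; push it sideways
- rack: fixed white covered tube rack, 146 (x) x 110 (y) x 54 (z) mm, origin at the centre of its underside; two level bays side by side at x = -45 and +45 mm, each 43 mm wide, 40 mm high, floor 8 mm above the bench, under a roof; tubes stick out of the mouths on its -y face and slide out towards its -y
- tube: long sample tube, 160 mm overall, white round body 28 mm diameter and a grey square cap 34 x 34 mm, 32 mm long. Origin on its axis at mid-length; x axis points along it to the cap (cap from x = +48 to +80 mm, body from -80 to +48 mm). It lies in one of the rack's two bays (either one), cap end out by 40 to 60 mm, axis 22 mm above the bench. 0.14 kg.
- tube_cap (a point): centre of the tube's square cap, on its axis, x = +64 mm from the tube's origin
- counterweight: aluminium block 70 (x) x 40 (y) x 46 (z) mm lying loose on the bench, origin at the centre of its underside, 0.35 kg
- short_tube: bystander in the rack's other bay: white tube 120 mm long, 28 mm diameter, with a round grey stopper 22 mm in diameter; origin at mid-length on its axis, x towards the stopper
- beaker: bystander: glass beaker, rim radius 34 mm, 85 mm tall, origin at the centre of its underside
- cup: bystander: paper cup, rim radius 37 mm, 90 mm tall, origin at the centre of its underside
- wash_bottle: bystander: white bottle with red cap, radius 34 mm, about 140 mm tall, origin at the centre of its underside
Things that resemble listed ones, but are neither listed nor needed, are in the scene too. There is more than one size of the counterweight; the one meant has the size given above.

How it is judged (in metres and radians):
At the end, for the whole second after the job is handed in: Tube home in the clip (middle within 10 mm along, 4 mm sideways, 3.5 mm high of the seat, parallel to 0.07 rad), cap in its cradle, jaw below 0.06 rad; counterweight on the pocket floor (6 mm sideways, 3 mm high, tilt below 0.06 rad), lever beyond 1.4 rad; both at rest (x of tube in the frame of clip_seat between -0.01 and 0.01 m and y of tube in the frame of clip_seat between -0.004 and 0.004 m and z of tube in the frame of clip_seat between -0.004 and 0.0035 m and x of tube_cap in the frame of clip_seat below -0.05 m and angle between the x axis of tube and the x axis of clip_seat, either way round below 0.07 rad and value of joint jaw below 0.06 rad and horizontal distance between counterweight and pocket_floor below 0.006 m and z of counterweight in the frame of pocket_floor between -0.003 and 0.003 m and angle between counterweight's own z axis and vertical below 0.06 rad and value of joint lever above 1.4 rad and linear speed of each of tube, counterweight below 0.02 m/s); the robot touches nothing.
It fails at once if the short tube is moved by more than 30 mm (distance of short_tube from where it was at the start of the episode above 0.03 m).
It fails at once if the beaker is moved by more than 30 mm (distance of beaker from where it was at the start of the episode above 0.03 m).
It fails at once if the paper cup is moved by more than 30 mm (distance of cup from where it was at the start of the episode above 0.03 m).
It fails at once if the wash bottle is moved by more than 30 mm (distance of wash_bottle from where it was at the start of the episode above 0.03 m).
It also fails if it takes over 72 s, if anything falls off the work surface, if the arm or the gripper's body presses on something with over 40 N, if the wrist force passes 120 N, or if a joint passes its speed limit or range.

## Working session

There is one attempt and no reset: what is moved stays moved. The work goes in short steps, each a Python script; the robot and the scene stay as the last script left them, time stands still between calls to the robot, and variables do not carry over. Pictures are saved under pics/ and viewed, at most 11 in all, crops included, and the job is handed in when it is done.

```bash
mkdir -p pics; cat > h.py <<'E'
import numpy as np, cv2
from plant import r
def cam(n):
    c=r.read_camera(n); c['R']=cv2.Rodrigues(np.array(c['rvec'],float))[0]; c['t']=np.array(c['tvec'],float).reshape(3); c['K']=np.array(c['K'],float); return c
def cloud(c):
    v,u=np.mgrid[0:480,0:640]; d=c['depth'].astype(float)
    p=np.stack([(u-c['K'][0,2])/c['K'][0,0]*d,(v-c['K'][1,2])/c['K'][1,1]*d,d],-1)
    w=(p-c['t'])@c['R']; w[d==0]=np.nan; return w
def onplane(c,u,v,z):
    d=c['R'].T@np.linalg.inv(c['K'])@np.array([u,v,1.]); o=-c['R'].T@c['t']
    return o+d*(z-o[2])/d[2]
def save(c,name,crop=None,k=1):
    im=c['pixels'][:,:,::-1]
    if crop: x0,y0,x1,y1=crop; im=im[y0:y1,x0:x1]
    cv2.imwrite('pics/'+name,cv2.resize(im,None,fx=k,fy=k,interpolation=cv2.INTER_CUBIC))
E
python3 - <<'E'
from h import *
import pickle
d={}
for n in ['scene','top']:
    c=cam(n); save(c,n+'0.png'); d[n]=c
    print(n,-c['R'].T@c['t'],c['K'][0,0])
pickle.dump(d,open('d.pkl','wb'))
E
```

```text
scene [1342.36148759   76.81670919  673.19371422] 501.5778042549243
top [ 398.74332979   16.24508654 1078.57340235] 439.0753116442361
```

View pics/top0.png

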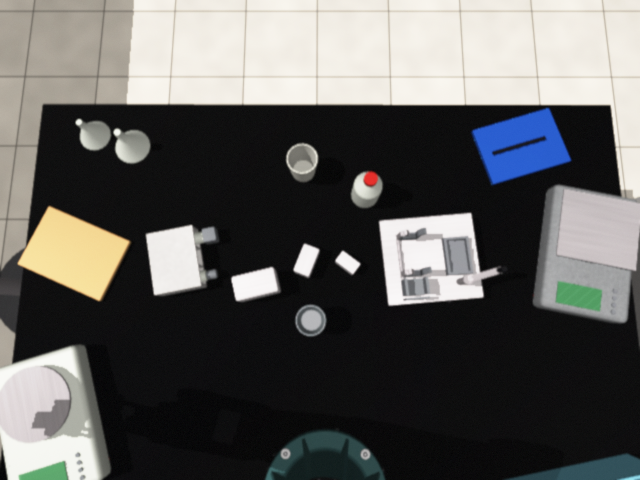

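View pics/scene0.png

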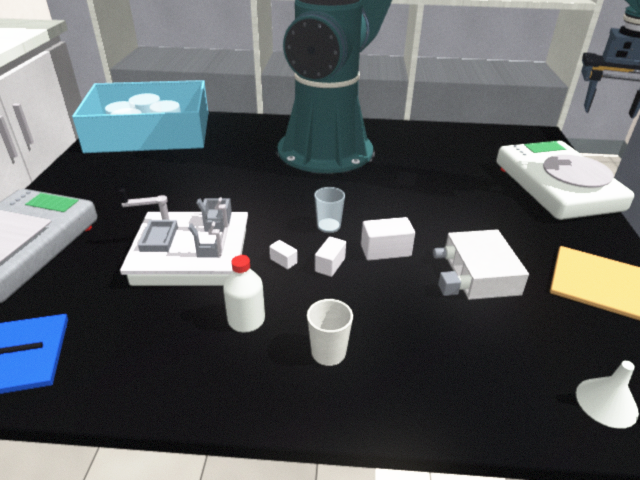

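The top view shows:
- Rack at (175,260), with the square cap at (208,234) and the round stopper at (210,274).
- Mixer at (432,258), with the cradle end near (418,288), the pocket at (458,255) and the lever pin at (503,269).
- Three candidate counterweight blocks at (256,284), (306,260) and (348,262).

I'll measure all of these from depth.

```bash
cat > m.py <<'E'
from h import *
import pickle
d=pickle.load(open('d.pkl','rb'))
def rect(P):
    (c,s,a)=cv2.minAreaRect(P[:,:2].astype(np.float32)); return np.round(c,1),np.round(s,1),round(a,2)
def seg(w,box,zlo,zhi):
    x0,y0,x1,y1=box; m=np.zeros((480,640),np.uint8)
    s=w[y0:y1,x0:x1,2]; m[y0:y1,x0:x1]=(s>zlo)&(s<zhi)
    n,l,st,_=cv2.connectedComponentsWithStats(m); k=1+np.argmax(st[1:,4]); return w[l==k]
c=d['top'];w=cloud(c)
for n,b in dict(A=(225,262,285,306),B=(290,240,322,282),C=(332,246,364,278)).items():
    P=seg(w,b,8,120); z=np.percentile(P[:,2],80); T=P[abs(P[:,2]-z)<5]; print(n,len(T),'ztop',z,rect(T))
print('rack',rect(seg(w,(130,210,222,305),48,60)),np.median(seg(w,(130,210,222,305),48,60)[:,2]))
print('cap',rect(seg(w,(203,222,225,246),28,47)),np.percentile(seg(w,(203,222,225,246),20,47)[:,2],[20,50,90]))
print('stop',rect(seg(w,(203,262,225,290),20,47)))
P=seg(w,(370,205,495,310),44,57);print('plate',rect(P),np.median(P[:,2]))
print('post/bar',rect(seg(w,(455,260,515,290),95,145)))
for z,u,v in [(139,503,269)]: print(onplane(c,u,v,z))
for n,(u,v) in dict(beaker=(311,320),cup=(302,160),bottle=(367,190)).items(): print(n,onplane(c,u,v,85).round())
save(c,'mix.png',(370,200,520,312),5)
im=c['pixels'][205:310,135:365,::-1];cv2.imwrite('pics/rack.png',cv2.resize(im,None,fx=3.4,fy=3.4,interpolation=cv2.INTER_CUBIC))
E
python3 m.py
```

```text
A 1025 ztop 67.45684568843049 (array([470.4, 163.1]), array([ 57.4, 100.4]), 14.34)
B 475 ztop 47.24337600413347 (array([529.3,  45.2]), array([39.9, 70. ]), 69.01)
C 267 ztop 36.20435547203288 (array([525.3, -53.5]), array([53.1, 30.3]), 53.75)
rack (array([527.9, 359.2]), array([147. , 112.5]), 11.56) 53.91182767049247
cap (array([591.2, 281.6]), array([33.8, 34.3]), 10.95) [34.71729508 38.11434715 40.97983051]
stop (array([493.7, 276.2]), array([26.7, 32.1]), 1.82)
plate (array([ 533.3, -248. ]), array([200.4, 221.6]), 5.08) 50.068996730089225
post/bar (array([ 486.4, -344.6]), array([21. , 88.5]), 13.68)
[ 499.15040282 -379.63040749  139.        ]
beaker [390.  32.  85.]
cup [763.  55.  85.]
bottle [689. -97.  85.]
```

View pics/mix.png

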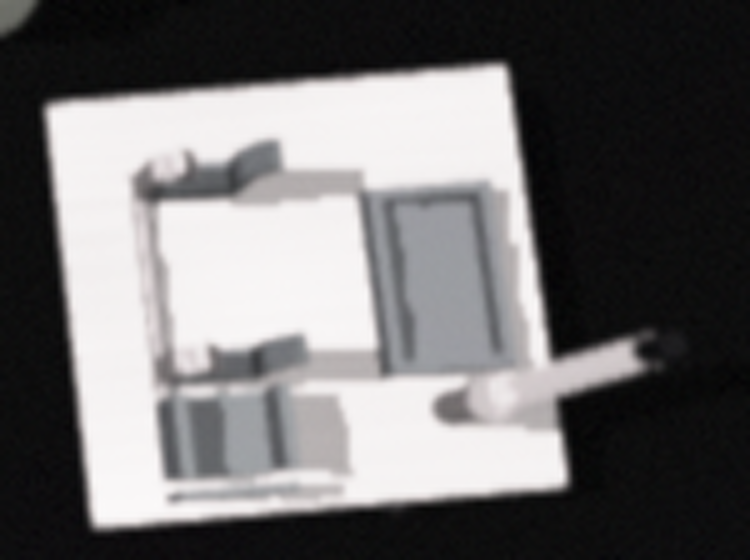

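View pics/rack.png

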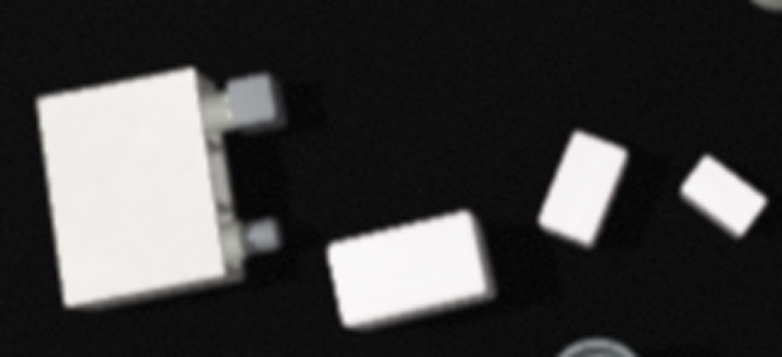

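Block sizes:

| Block | Pixel | Size (mm) | Verdict |
|---|---|---|---|
| A | (256,284) | 100x57x67 | too big |
| B | (306,260) | 70x40x46 | the counterweight |
| C | (348,262) | 53x30x36 | too small |

The square cap at (208,234) belongs to the long tube, in the +x bay. The round stopper at (210,274) is the short tube. The crops confirm both choices.

Next I check IK, then pull the tube out.

```bash
cat >> h.py <<'E'
from scipy.spatial.transform import Rotation as Ro
def down(deg):
    a=np.radians(deg); y=np.array([np.cos(a),np.sin(a),0]); z=np.array([0,0,-1.]); x=np.cross(y,z)
    q=Ro.from_matrix(np.stack([x,y,z],1)).as_quat(); return [q[3],q[0],q[1],q[2]]
def st(s=''): print(s,'t',round(r.current_clock(),2),'tcp',np.round(r.current_tool_pos(),1),'gap',round(r.current_finger_gap()*91,1),'F',np.round(r.current_force(),1),'g',round(r.current_grasp_force(),1),flush=True)
E
python3 - <<'E'
from h import *
print(r.current_clock(),r.current_orientation())
for n,p,yaws in [('rack',(591,282,6),(11.5,191.5)),('bench',(600,238,2),(11.5,191.5)),('clip',(530,-200,77),(11.5-96.4,191.5-96.4)),('blk',(529,45,20),(69,249)),('pock',(530,-310,71),(95,-85))]:
    for y in yaws:
        q=r.inverse_kinematics(list(p),down(y)); print(n,y,None if q is None else np.round(q,2))
E
```

```text
0.1 [-8.41390900e-05  1.17617342e-01  9.93058863e-01 -4.99182175e-04]
rack 11.5 [ 0.41  0.6   1.87 -0.    0.67  0.21]
rack 191.5 [ 0.41  0.6   1.87 -0.    0.67 -2.93]
bench 11.5 [ 0.34  0.6   1.89 -0.    0.66  0.14]
bench 191.5 [ 0.34  0.6   1.89 -0.    0.66 -3.  ]
clip -84.9 [-0.4   0.38  2.05 -0.    0.71  1.08]
clip 95.1 [-0.4   0.38  2.05 -0.    0.71 -2.06]
blk 69 [ 0.04  0.44  2.12 -0.    0.58 -1.16]
blk 249 [ 0.04  0.44  2.12 -0.    0.58  1.98]
pock 95 [-0.57  0.45  1.96 -0.    0.74 -2.23]
pock -85 [-0.57  0.45  1.96 -0.    0.74  0.92]
```

```bash
python3 - <<'E'
from h import *
o=down(11.5); u=np.array([np.sin(np.radians(11.5)),-np.cos(np.radians(11.5)),0])
p=np.array([591.,281.6,6])
r.move_gripper(0.66)
r.goto(list(p+[0,0,110]),o)
print(r.move_straight(list(p),v=200,stop_force=15)); st('down')
r.move_gripper(0.2,grip_force=40); st('grip')
r.move_straight(list(p+[0,0,1]),v=50)
print(r.move_straight(list(p+[0,0,1]+u*124),v=180,stop_force=25)); st('out')
r.move_straight(list(p+[0,0,-3]+u*124),v=60,stop_force=8); st('lowered')
c=cam('scene'); save(c,'pull.png',(270,180,590,400),2.4)
E
```

```text
False
down t 3.58 tcp [591.5 282.1   6.8] gap 60.3 F [0.3 0.4 0.1] g 0.0
grip t 4.09 tcp [591.4 281.7   6.6] gap 33.9 F [-1.1 -0.9  6.6] g 40.0
False
out t 5.18 tcp [615.6 160.6   7. ] gap 33.9 F [-0.3  0.7 -1.6] g 40.0
lowered t 5.43 tcp [615.3 160.8   2.6] gap 33.9 F [-0.2  0.3 -1.2] g 40.0
```

View pics/pull.png

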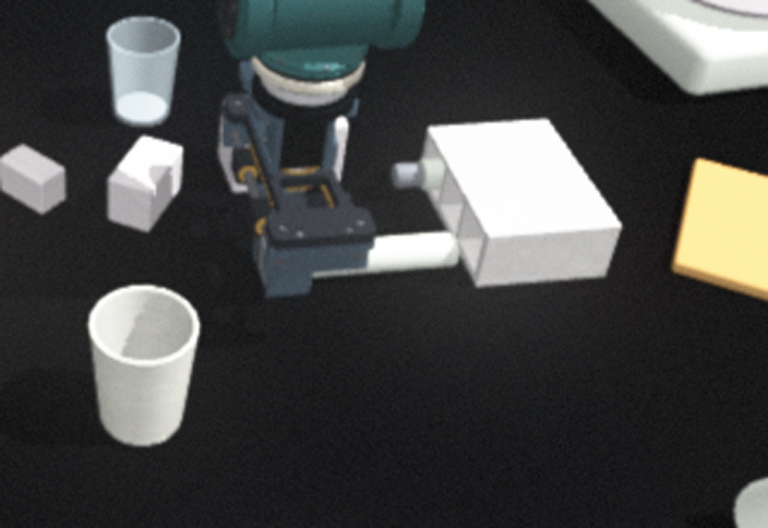

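The tube is out of the rack and lies free on the bench. I'll release it and look at the mixer from above with the wrist camera.

```bash
python3 - <<'E'
from h import *
import pickle
r.move_gripper(0.55); p=np.array(r.current_tool_pos())
r.move_straight(list(p+[0,0,110]),v=250)
c=cam('wrist'); pickle.dump(c,open('wt.pkl','wb')); cv2.imwrite('pics/wt.png',c['pixels'][:,:,::-1])
r.goto([500,-255,300],down(-85)); st()
c=cam('wrist'); pickle.dump(c,open('wm.pkl','wb')); save(c,'wm.png')
print(-c['R'].T@c['t'],c['R'].round(2))
E
```

```text
t 8.3 tcp [ 500.2 -254.4  299.5] gap 49.9 F [-0.3  0.7 -0.2] g 0.0
[ 576.58268306 -248.54818843  468.41305674] [[ 0.09 -1.    0.  ]
 [-0.96 -0.09  0.27]
 [-0.27 -0.02 -0.96]]
```

View pics/wm.png

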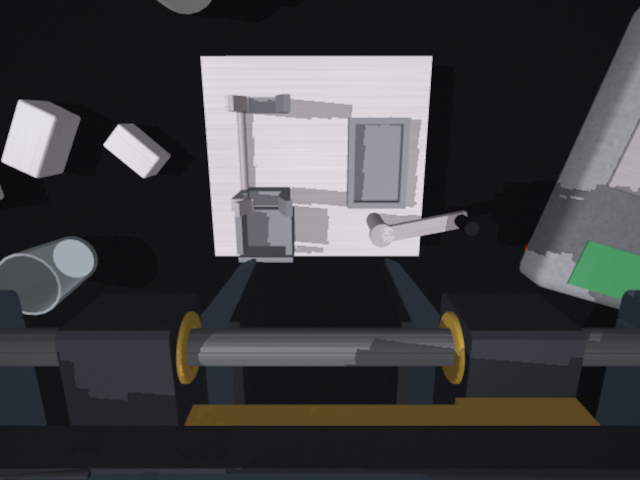

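The wrist view shows the pocket at (380,163), the forks at (262,103) and (262,203), the cradle at (268,235), the lever post at (380,235) and the pin at (467,224). I'll turn these into mixer-frame coordinates.

```bash
cat > m2.py <<'E'
from h import *
import pickle
exec(open('m.py').read().split("c=d['top']")[0].split("from h import *\n")[1])
for n,c in [('wrist',pickle.load(open('wm.pkl','rb'))),('top',d['top'])]:
    w=cloud(c); w0=w
    if n=='wrist': w=w.copy(); w[262:]=np.nan
    m=(abs(w[...,0]-533)<130)&(abs(w[...,1]+248)<130); P=w[m]
    pl=P[(abs(P[:,2]-50)<3)]; R=rect(pl); print(n,'plate',R,np.median(pl[:,2]))
    cen=np.array(R[0],float); a=np.radians(5.08)
    M=np.array([[np.cos(a),np.sin(a)],[-np.sin(a),np.cos(a)]])
    Q=np.c_[(P[:,:2]-[533.3,-248])@M.T,P[:,2]]
    def ex(name,lo,hi,bx,by):
        s=Q[(Q[:,2]>lo)&(Q[:,2]<hi)&(Q[:,0]>bx[0])&(Q[:,0]<bx[1])&(Q[:,1]>by[0])&(Q[:,1]<by[1])]
        if len(s)>5: print(' ',name,len(s),'x',np.percentile(s[:,0],[2,98]).round(1),'y',np.percentile(s[:,1],[2,98]).round(1),'z',np.percentile(s[:,2],[10,90]).round(1),rect(s))
    ex('pocketwall',65,71,(-48,80),(-100,-5))
    ex('pocketfloor',52.5,56,(-40,60),(-75,-25))
    ex('forkfar hi',80,130,(10,90),(0,110)); ex('forknear hi',100,130,(-60,0),(0,110))
    ex('forkfar -y prong',95,130,(10,90),(0,45)); ex('jaw far',95,135,(10,90),(60,110))
    ex('slotfloor far',70,82,(10,90),(0,110))
    ex('cradle',80,99,(-110,-50),(0,110)); ex('post/bar',103,125,(-110,20),(-150,-20)); ex('pin',126,145,(-110,20),(-150,-20))
E
python3 m2.py
python3 - <<'E'
from h import *
import pickle
exec(open('m.py').read().split("c=d['top']")[0].split("from h import *\n")[1])
c=pickle.load(open('wt.pkl','rb'));w=cloud(c)
m=(w[...,2]>8)&(w[...,2]<45)&(w[...,0]>560)&(w[...,0]<660)&(w[...,1]>110)&(w[...,1]<330)
n,l,s,_=cv2.connectedComponentsWithStats(m.astype(np.uint8))
for k in range(1,n):
    if s[k,4]>150: print('tube?',s[k],rect(w[l==k]),np.percentile(w[l==k][:,2],[5,50,95]))
E
```

```text
wrist plate (array([ 533.4, -249.2]), array([199.4, 220.5]), 5.2) 48.49231399976411
  pocketwall 1652 x [-43.3  43.3] y [-89.6 -32.2] z [65.5 67.5] (array([ -0.2, -61.1]), array([58.3, 87. ]), 90.0)
  pocketfloor 1274 x [-37.3  36.7] y [-74.3 -39.2] z [52.6 53.8] (array([ -1. , -53.5]), array([77.3, 42.9]), 0.03)
  forkfar hi 669 x [48.2 61.1] y [19.9 74.2] z [107.4 125.2] (array([54.8, 47.3]), array([13.9, 55.4]), 0.29)
  forknear hi 638 x [-38.4 -25.2] y [20.  74.2] z [105.9 124.6] (array([-32.2,  47.4]), array([14.3, 55.4]), 0.39)
  forkfar -y prong 273 x [48.  61.7] y [19.8 33.2] z [104.8 122.1] (array([55. , 26.6]), array([13.7, 14. ]), 88.66)
  jaw far 258 x [48.8 60.2] y [60.2 74.7] z [108.4 126.1] (array([54.8, 67.5]), array([15., 12.]), 89.98)
  slotfloor far 417 x [48.6 61.8] y [36.9 60.7] z [73.2 75.3] (array([54.8, 52.4]), array([14. , 31.8]), 0.56)
  cradle 891 x [-91.9 -50.9] y [22.4 75. ] z [83.2 94.8] (array([-71.5,  49. ]), array([42.8, 53.3]), 0.09)
  post/bar 1575 x [-68.7 -41.6] y [-125.8  -52. ] z [107.8 110.3] (array([-55.9, -89.3]), array([21.6, 79.1]), 8.04)
 
[... 744 characters left out ...]
13.7, 14.3]), 0.96)
  jaw far 59 x [48.6 60.8] y [60.8 76.7] z [104.2 126.9] (array([54.7, 68.6]), array([12.6, 16.4]), 1.26)
  slotfloor far 73 x [47.6 61.6] y [33.2 76.6] z [72.1 78.7] (array([54.7, 53.7]), array([14.4, 46.3]), 0.51)
  cradle 185 x [-93.  -50.9] y [24.  77.3] z [85.5 96.8] (array([-71.7,  50.5]), array([42.9, 54.3]), 0.11)
  post/bar 262 x [-68.9 -42.3] y [-125.2  -50. ] z [108.9 113.7] (array([-56.1, -87.9]), array([21. , 79.9]), 8.11)
  pin 15 x [-50.8 -41.6] y [-126.3 -123.3] z [128.5 140.4] (array([ -46.2, -124.6]), array([3. , 9.9]), 87.03)
tube? [  294     0    53   265 12062] (array([602.6, 221.7]), array([ 33.9, 157.4]), 11.73) [18.98667291 26.24265512 33.08885717]
```

```bash
python3 - <<'E'
from h import *
import pickle
c=pickle.load(open('wm.pkl','rb'));w=cloud(c)
a=np.radians(5.08); M=np.array([[np.cos(a),np.sin(a)],[-np.sin(a),np.cos(a)]])
t=np.array([500.2,-254.4])
for row in (262,268,275,282,290):
    z=w[row,:,2]; k=np.where((z>250)&(z<420))[0]
    g=np.split(k,np.where(np.diff(k)>1)[0]+1)
    for s in g:
        if 200<s[0]<450 and len(s)>3:
            q=(w[row,s][:,:2]-t)@M.T; print(row,s[0],s[-1],'dx',q[[0,-1],0].round(1),'dy',q[[0,-1],1].round(1),'z',w[row,s[[0,-1]],2].round(0))
E
```

```text
262 245 263 dx [16.7 16.1] dy [31.5 24. ] z [301. 299.]
262 378 396 dx [15.9 17. ] dy [-26.4 -33.7] z [299. 302.]
268 239 263 dx [16.9 13.2] dy [32.6 24.1] z [309. 299.]
268 378 402 dx [13.4 17.2] dy [-26.4 -34.8] z [299. 310.]
275 233 263 dx [16.9 10.5] dy [33.5 24. ] z [317. 301.]
275 378 408 dx [10.7 16.9] dy [-26.3 -35.8] z [301. 317.]
282 228 252 dx [17.2 15.7] dy [33.7 25.3] z [325. 321.]
282 254 264 dx [15.9  6.1] dy [24.5 24.1] z [321. 298.]
282 377 413 dx [ 6.2 17.2] dy [-26.4 -36. ] z [298. 325.]
290 221 264 dx [17.1  3. ] dy [34.7 24. ] z [332. 300.]
290 377 420 dx [ 3.  17.1] dy [-26.4 -37. ] z [299. 332.]
```

The fingertips seen in the same image show a wrist-camera bias of about -1.2 mm in y, so I use mixer origin (533.2,-248.0) and yaw 5.1°. Now the counterweight.

```bash
cat >> h.py <<'E'
YAW=5.1; O=np.array([533.2,-248.0])
def mx(x,y,z):
    a=np.radians(YAW); return [O[0]+x*np.cos(a)-y*np.sin(a),O[1]+x*np.sin(a)+y*np.cos(a),z]
E
python3 - <<'E'
from h import *
r.move_gripper(0.75)
o=down(-111)
r.goto([529.3,45.2,120],o)
print(r.move_straight([529.3,45.2,17],v=200,stop_force=15)); st('blk')
r.move_gripper(0.3,grip_force=30); st('grip')
p=r.current_tool_pos(); r.move_straight([p[0],p[1],190],v=250)
r.goto(mx(0,-60,190),down(-84.9))
r.move_straight(mx(0,-60,95),v=180); st('above')
print(r.move_straight(mx(0,-60,70),v=50,stop_force=8)); st('down')
c=cam('wrist'); save(c,'plc.png')
E
```

```text
False
blk t 10.82 tcp [530.   44.9  17.8] gap 68.3 F [ 0.6 -0.9 -1.3] g 0.0
grip t 11.38 tcp [529.6  45.2  17.6] gap 39.8 F [-1.9 -0.1  7.9] g 30.0
above t 14.22 tcp [ 539.2 -307.7   95.8] gap 39.9 F [ 0.3 -0.1 -3.6] g 30.0
True
down t 14.7 tcp [ 538.4 -307.7   70.9] gap 39.8 F [ 0.6 -0.4 -1.4] g 30.0
```

View pics/plc.png

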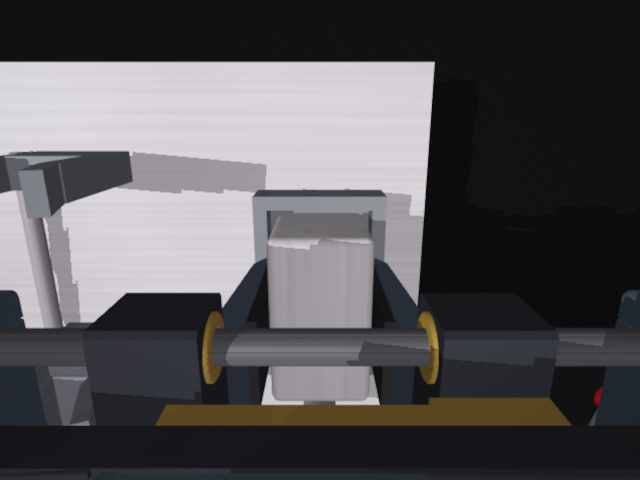

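The block (270–372, 215–400) sits inside the pocket walls, and the TCP height of 70.9 matches the floor. Next I release it and close the lever.

```bash
python3 - <<'E'
from h import *
r.move_gripper(0.55); p=r.current_tool_pos(); r.move_straight([p[0],p[1],185],v=250)
def pin(th,z): return mx(-60+72*np.sin(th),-60-72*np.cos(th),z)
th=np.radians(8.04)
r.move_gripper(0.31)
r.goto(pin(th,185),down(np.degrees(th)+YAW))
s=r.move_straight(pin(th,117),v=200,stop_force=8); st('pin %s'%s)
if not s:
    for t in np.linspace(th,1.68,8)[1:]:
        s=r.move_straight(pin(t,117),rotation=down(np.degrees(t)+YAW),v=110,stop_force=20)
        if s: print('stop',t); break
    st('end')
    r.move_straight(pin(1.57,117),v=60); st('back')
    r.move_straight(pin(1.57,200),v=250)
    c=cam('top'); save(c,'lev.png',(370,200,520,312),5); st()
E
```

```text
pin False t 18.39 tcp [ 495.3 -383.3  117.3] gap 27.9 F [ 0.5 -0.6 -0.6] g 0.0
end t 20.96 tcp [ 549.3 -299.4  117.1] gap 28.0 F [ 0.1  0.5 -0.4] g 0.0
back t 21.24 tcp [ 550.6 -307.6  117. ] gap 28.4 F [-0.2  0.2 -0.5] g 0.0
 t 21.77 tcp [ 550.2 -306.6  199.8] gap 28.2 F [0.2 0.1 0.2] g 0.0
```

View pics/lev.png

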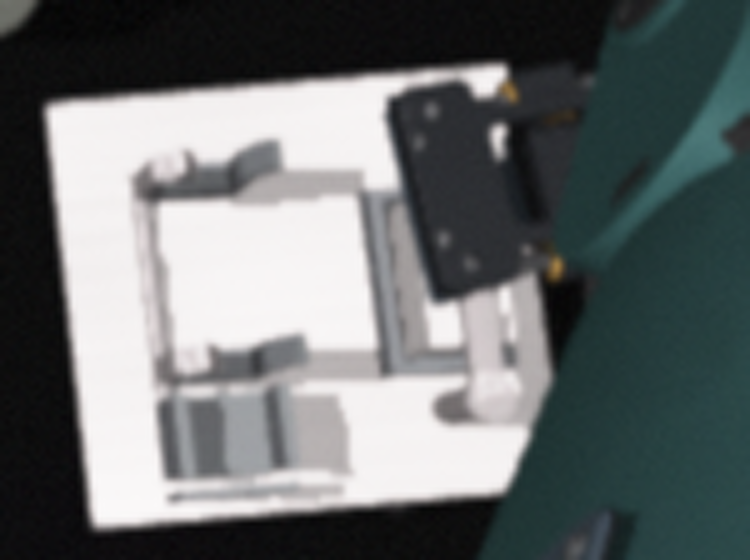

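The lever bar (480,330) now points along +x over the pocket. Next is the tube, regrasped on its body.

```bash
python3 - <<'E'
from h import *
p=[600.5,233.3]
r.move_gripper(0.6)
r.goto([*p,120],down(11.6))
print(r.move_straight([*p,2],v=180,stop_force=12)); st('at')
r.move_gripper(0.15,grip_force=60); st('grip')
r.move_straight([*p,210],v=250)
r.goto(mx(11.5,50,210),down(-84.9))
r.move_straight(mx(11.5,50,135),v=200); st('hover')
c=cam('wrist'); save(c,'hov.png'); import pickle; pickle.dump(c,open('hov.pkl','wb'))
c=cam('top'); pickle.dump(c,open('tophov.pkl','wb'))
E
```

```text
True
at t 25.14 tcp [5.988e+02 2.324e+02 3.000e-01] gap 54.7 F [-4.6 -1.3 12.7] g 6.5
grip t 25.68 tcp [5.997e+02 2.327e+02 3.000e-01] gap 27.2 F [4.7 0.6 5.5] g 60.7
hover t 28.8 tcp [ 540.7 -196.9  135.5] gap 26.9 F [ 0.3  0.1 -1.5] g 60.0
```

View pics/hov.png

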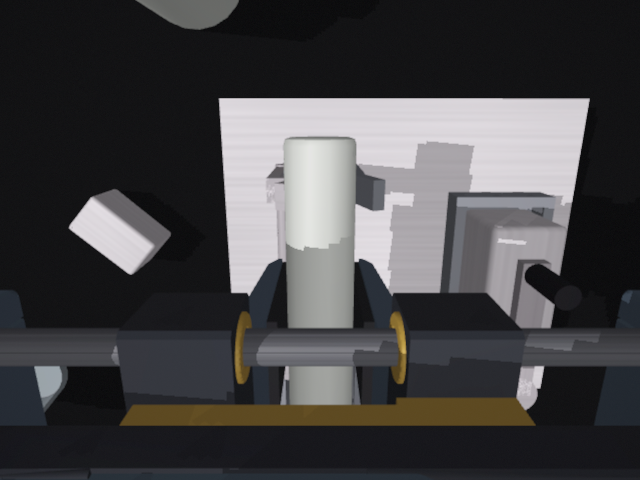

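The tube is held level between the fingers (285–356, tail at row 138), above the far fork at (270–383, 185). I'll check its pose numerically, then press.

```bash
python3 - <<'E'
from h import *
import pickle
a=np.radians(YAW); M=np.array([[np.cos(a),np.sin(a)],[-np.sin(a),np.cos(a)]])
for n in ('hov','tophov'):
    c=pickle.load(open(n+'.pkl','rb')); w=cloud(c); q=(w[...,:2]-O)@M.T; z=w[...,2]
    m=(z>142)&(z<172)&(abs(q[...,1]-50)<25)&(q[...,0]<120)&(q[...,0]>(28 if n=='hov' else -110))
    if n=='hov': m[255:]=False
    x=q[...,0][m];y=q[...,1][m];Z=z[m]; print(n,m.sum(),'x',np.percentile(x,[1,99]).round(1))
    e=np.percentile(x,[1,99]); 
    for lo in np.arange(e[0],e[1],15):
        k=(x>=lo)&(x<lo+15)
        if k.sum()>4: print('  x',lo.round(0),'ymin/max',np.percentile(y[k],[3,97]).round(1),'mid',np.mean(np.percentile(y[k],[3,97])).round(1),'ztop',np.percentile(Z[k],95).round(1))
c=pickle.load(open('tophov.pkl','rb'));w=cloud(c);q=(w[...,:2]-O)@M.T;z=w[...,2]
k=(z>102)&(z<118)&(q[...,1]<-20)&(q[...,1]>-140)&(abs(q[...,0])<90); print('lever pts',k.sum(),np.percentile(q[k],[2,98],axis=0).round(1))
E
```

```text
hov 8336 x [40.  81.9]
  x 40.0 ymin/max [36.8 61.6] mid 49.2 ztop 162.4
  x 55.0 ymin/max [37.  61.7] mid 49.3 ztop 162.1
  x 70.0 ymin/max [37.1 61.7] mid 49.4 ztop 161.7
tophov 3 x [78.6 81.4]Traceback (most recent call last):
  File "<stdin>", line 14, in <module>
    return _quantile_unchecked(
        a, q, axis, out, overwrite_input, method, keepdims, weights)
    return _ureduce(a,
                    func=_quantile_ureduce_func,
    ...<5 lines>...
                    overwrite_input=overwrite_input,
                    method=method)
    r = func(a, **kwargs)
    result = _quantile(arr,
                       quantiles=q,
    ...<2 lines>...
                       out=out,
                       weights=wgt)
    slices_having_nans = np.isnan(arr[-1, ...])
                                  ~~~^^^^^^^^^
IndexError: index -1 is out of bounds for axis 0 with size 0
```

```bash
python3 - <<'E'
from h import *
r.move_straight(mx(10.5,50,115),v=100)
s=r.move_straight(mx(10.5,50,70),v=40,stop_force=35); st('press %s'%s)
c=cam('wrist'); save(c,'prs.png')
E
```

```text
press True t 30.19 tcp [ 538.6 -196.9   74.2] gap 26.9 F [-3.5  2.1  8.6] g 60.0
```

View pics/prs.png

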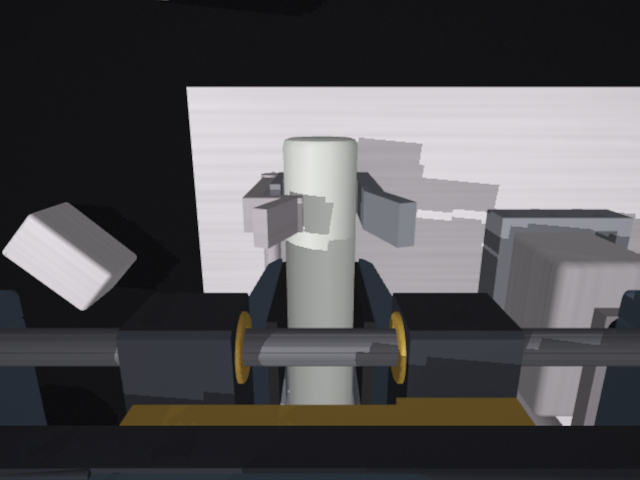

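The jaw nose (300,210) now overhangs the tube and the TCP height of 74.2 is at the home depth. I'll release, back off and check.

```bash
python3 - <<'E'
from h import *
import pickle
r.move_gripper(0.5); st('rel'); p=r.current_tool_pos(); r.move_straight([p[0],p[1],190],v=200)
r.goto([500,-255,300],down(-84.9)); st()
c=cam('wrist'); save(c,'fin.png',(180,30,500,270),2.4)
w=cloud(c); w[...,2]+=1.5; q=(w[...,:2]-O)@np.array([[np.cos(a),np.sin(a)],[-np.sin(a),np.cos(a)]]).T if (a:=np.radians(YAW)) else 0
q[...,1]+=1.2; z=w[...,2]; q[262:]=np.nan
def b(n,x0,x1,y0,y1,z0,z1):
    k=(q[...,0]>x0)&(q[...,0]<x1)&(q[...,1]>y0)&(q[...,1]<y1)&(z>z0)&(z<z1)
    if k.sum(): print(n,k.sum(),'x',np.percentile(q[k][:,0],[2,98]).round(1),'y',np.percentile(q[k][:,1],[2,98]).round(1),'ztop',np.percentile(z[k],[50,97]).round(1))
b('tube mid',-20,40,30,70,80,125); b('tube far end',64,95,30,70,80,125); b('cap',-90,-45,30,70,92,125)
b('tubeall',-95,95,40,60,95,106)
b('jaw far nose',48,62,50,90,107,135); b('jaw near nose',-39,-25,50,90,107,135)
b('block',-45,45,-90,-30,92,103); b('lever',-80,60,-90,-30,106,116); b('pin',-20,60,-90,-30,125,145)
E
```

```text
rel t 30.73 tcp [ 538.4 -197.1   74. ] gap 45.4 F [-0.9 -0.1 -0.4] g 0.0
 t 32.05 tcp [ 499.5 -255.   299. ] gap 45.1 F [0.4 1.  0.3] g 0.0
tube mid 2088 x [-18.9  38.4] y [36.5 62.4] ztop [101.6 104.3]
tube far end 606 x [64.6 79. ] y [36.4 62.4] ztop [101.4 104.2]
cap 1352 x [-78.5 -46. ] y [33.  65.8] ztop [106.4 108. ]
tubeall 3416 x [-64.3  77.2] y [40.4 59.3] ztop [102.5 105.4]
jaw far nose 386 x [49.  60.6] y [56.4 75.8] ztop [119.  127.9]
jaw near nose 368 x [-37.7 -26. ] y [56.2 75.7] ztop [117.2 127.7]
block 2429 x [-33.4  33.3] y [-79.2 -40.4] ztop [ 99.7 101.2]
lever 1535 x [-68.5  16.1] y [-68.2 -51. ] ztop [110.8 112.3]
pin 219 x [ 6.7 17.6] y [-65.1 -54. ] ztop [138.7 140.1]
```

View pics/fin.png

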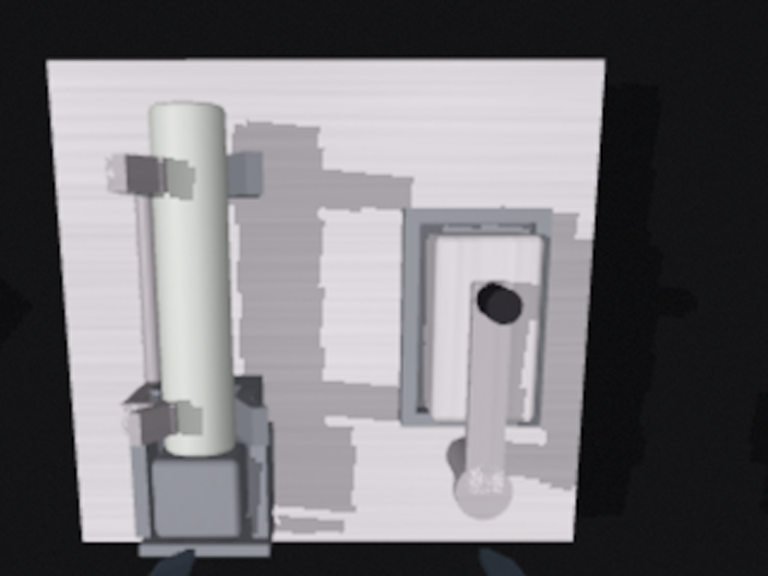

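The picture shows the tube home in the clip and its cap in the cradle at (197,497). The jaw noses at (150,175) and (155,420) are closed over it. The block is flat in the pocket, with the lever shut over it. The measured tube and block tops are at 104 and 100 mm, as they should be.

```bash
python3 - <<'E'
from h import *
r.pause(0.5); print(r.close_job()); st()
E
```

```text
the job is handed in; nothing more can be done
None
the job is handed in; nothing more can be done
```

I handed the job in at about 33 s of the 72 s: the tube is home in the clip with the jaw closed, the counterweight is flat in the pocket and the lever is shut over it (about 1.57 rad); the short tube, beaker, cup and wash bottle were never touched.

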